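# Lock the keyhole ring holder onto its bench mount

## Robot

A 6-joint arm with a two-finger parallel gripper is mounted at the origin on the work surface; the furniture and walls round the work are solid. World frame = base frame: x ahead of the robot, y to its left, z up, the work surface at z = 0. Lengths are in m, angles in degrees, forces in N, time in s.
With the tool pointing down it reaches from about 0.4 to 0.825 m from the base axis. Payload 7 kg.
Tool frame: the origin (TCP) lies at the very end of the fingers, on their centre line; the grasp point (between the pads) lies 19 mm behind it; z points along the fingers, x is the direction in which the jaws open and shut, and the axes are right-handed (so a half turn about z gives the same grasp; the last joint's range is limited). The gripper opens to 85 mm and grips with 20 to 120 N. Pads are 22 mm wide; open, the fingers measure 114 mm over their backs; the gripper's body (76 mm by 85 mm) begins 54 mm behind the grasp point. The pads swing forward as they close: fully open they stand 13 mm farther back than shut.
Start: joints at [-56.201, 20.546, 0.682, 0, -70.136, -16.507], TCP at [0.201, -0.644, 0.231] pointing down, gripper open.
Joint ranges: [-176.03, 176.03], [-82.01, 121.73], [-58.28, 71.71], [-173.87, 95.51], [-174.79, -0.11], [-173.66, 173.66]. Speed limits (degrees/s): [136.94, 136.94, 172.46, 180, 180, 180].

## Interface

Orientations are given as [roll, pitch, yaw] about the fixed x, y, z axes, in that order (R = Rz(yaw) Ry(pitch) Rx(roll)).
In Python, from bench import manip gives the robot as it stands.
- The arm moves only by the shell command python3 -m creep 'ROWS' [FORCE]. ROWS is JSON, a list of rows, each a list of 5 numbers: the shift along the tool's x, y, z in cm, then the turn about the tool's z in degrees, then the opening in per cent of the stroke, from 0 (shut) to 100 (fully open). A call has 1 to 10 rows; each row shifts and turns the pose as measured when the row begins, along the tool's axes as they then stand; what a row does not reach is not made up. A row lasts 1/10 s, in which the tool goes at most 50 mm and 8.59 degrees, less where a joint would pass 70% of its speed; a pose out of reach is approached as far as the arm can. A call with a gripper value outside its range is refused whole. The fingers move at their own pace and stop on an object; FORCE is the grip in N (left out, the last holds). Time passes only in rows, so rows that do not move let the fingers close. It gives the time, the measured TCP pose, the force and the opening at its end, in the units of the state.
- manip.state(): the state, without advancing time (a new reading comes with each control period).
- manip.snapshot(name): name is "scene" or "top"; returns the picture (384x512x3 uint8, red, green, blue); there is no depth.
- manip.camera_params(name): a dict with "fovy" (degrees; the focal length in pixels is half the picture's height over the tangent of half this angle, whatever the lens; pixels are square), "cx", "cy" (the principal point, pixels), "distortion" ([k1, k2, p1, p2, k3] as OpenCV has them; the pictures are not rectified), "eye" and "rotation" of the camera in the world. Camera axes: x right, y down, z forward; pixel columns grow to the right and rows downward; lengths in m; the calibration is good to about 2 mm. A picture is of the moment at which its call begins. camera_params takes no time and is no camera call.
- manip.job_done(): hands the job in, once; it reports no verdict.
The state is a dict: "clock": time; "qpos": joint angles; "qd": joint speeds; "joint_torque": joint torques, N m; "ee_pos": TCP position; "ee_rot": TCP orientation; "contact_force": force on the tool from outside, world axes, zero at the start; "wrist_torque": the same for the moment, N m; "opening": finger opening in m.
Only numpy, scipy, OpenCV 4.12 (cv2) and the standard library are available. Lean on these libraries where they do the work, as an engineer would, in place of code of your own. Each camera call takes 0.05 s, during which the arm holds its last target. There are 200 camera calls.

## Task

Fit the ring holder whose plate has a keyhole slot onto the mount fixed to the bench: lower the large round end of the keyhole over the headed stud until the plate is down on the mount, then slide the plate so that the narrow slot runs in under the stud's head right to its end. Leave it lying flat and square with the mount and let go. Do not disturb the similar holder whose plate has only a plain round hole.

Things in the scene. Friction and masses are not known exactly. Their poses are not given: they have to be found in the camera images.
- holder_grip (a point): Centre of the 44x24 mm steel block (x, y) on the ring holder to mount, 36 mm above the underside of its 144x84x6 mm plate; the block's top is at 60 mm. About 0.42 kg, balanced within 15 mm of the block. x runs from block to keyhole, z up. The plate reaches 27 mm behind this point, 117 mm ahead, 42 mm each side; along +x the large hole's centre is at 53 mm, the slot end's at 93 mm.
- slot_end (a point): On the same holder, same axes: centre of the round end of the keyhole's narrow slot, at the plate's underside. The slot, 20 mm wide, runs from here along -x and widens into the large round hole, 50 mm across, centred 40 mm along -x. Locked, the stud stands here.
- stud (a point): Top centre of the stud on the mount, a dark steel plate 168x104x12 mm fixed on the bench; the stud is 42 mm from its far end, 126 mm from its near end. Neck 12 mm thick, 14 mm long; round bevelled head 30 mm across, 6 mm thick. So this point is 20 mm above the mount's top face, and 14 mm are free under the head. x runs along the mount's long side, away from the robot; z up.
- spare_grip (a point): Centre of the block of the other ring holder, not to be moved: same block, plate and axes, but its plate has only a plain round hole 50 mm across, no slot.
Things that resemble listed ones, but are neither listed nor needed, are in the scene too. Of the things that look like the part that bears stud, the smaller one is meant.

How it is judged:
By the outcome, as a careful person would: the job done as asked, in the order asked, and still so for the second after the job is handed in, with the robot touching nothing.
It also fails if it takes over 40 s, if anything falls off the work surface, if the arm or the gripper's body presses on something with over 40 N, if the wrist force passes 120 N, or if a joint passes its speed limit or range.

## Working session

There is one attempt and no reset: what is moved stays moved. The work goes in short steps, Python scripts to look and compute and a shell command to move; the robot and the scene stay as the last step left them, time stands still between calls to the robot, and variables do not carry over. Pictures are saved under pics/ and viewed, on a budget of 10 in all, crops included, one or two more only if the job needs it, and the job is handed in when it is done.

```bash
mkdir -p pics; ls; python3 - <<'E'
from bench import manip
import cv2
for n in("scene","top"):
    p=manip.camera_params(n);print(n,p)
    im=manip.snapshot(n);cv2.imwrite(f"pics/{n}0.png",cv2.resize(im[:,:,::-1],(768,576),interpolation=cv2.INTER_CUBIC))
    cv2.imwrite(f"pics/{n}0raw.png",im[:,:,::-1])
s=manip.state();print(s)
E
```

```text
pics
scene {'fovy': 45.30060207466658, 'cx': 244.8743781171078, 'cy': 195.30487455750009, 'distortion': array([-0.05843389,  0.        ,  0.        ,  0.        ,  0.        ]), 'eye': array([-0.43417111, -0.72238716,  0.6143198 ]), 'rotation': array([-115.5070623 ,   -0.50909061,  -50.21927765])}
top {'fovy': 44.23739636034942, 'cx': 256.62936416745794, 'cy': 187.44969756803073, 'distortion': array([-0.15916676,  0.        ,  0.        ,  0.        ,  0.        ]), 'eye': array([0.35996008, 0.01502725, 1.33731601]), 'rotation': array([-176.72783094,   -0.37250319,  -90.87867353])}
{'clock': 0.1, 'qpos': array([-5.61995624e+01,  2.05884880e+01,  6.38990469e-01, -1.90707354e-02,
       -7.01366125e+01, -1.65072776e+01]), 'qd': array([ 0.03326281, -0.01622455,  0.00630351,  0.03952056, -0.05885421,
       -0.01131518]), 'joint_torque': array([-4.32429544e-03, -5.84765196e+01,  2.94109601e+01,  6.95469886e+00,
       -3.19774670e-03, -2.04166753e-05]), 'ee_pos': array([ 0.20050511, -0.64407271,  0.23043988]), 'ee_rot': array([-1.79992720e+02, -8.76553909e-02,  1.07286661e+02]), 'contact_force': array([-0.81067159, -0.69342709, -0.59629494]), 'wrist_torque': array([-0.03751304, -0.01858771, -0.03153247]), 'opening': 0.08549207042981861}
```

View pics/top0.png

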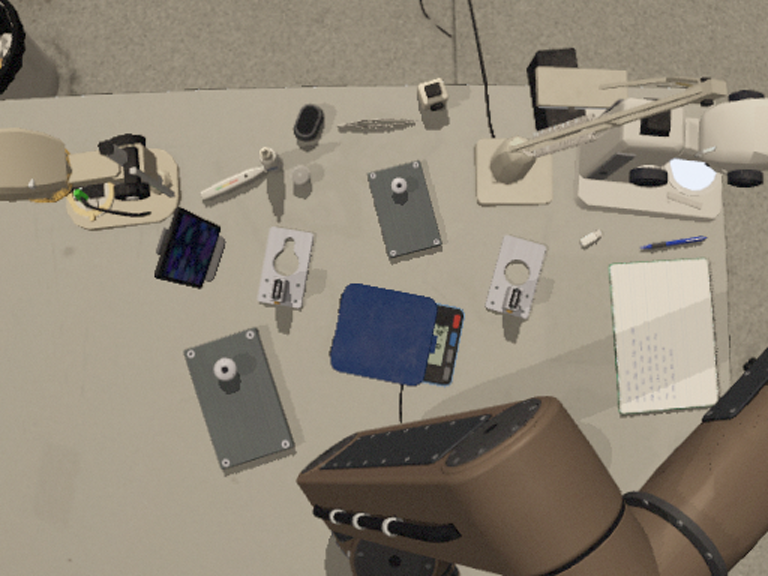

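View pics/scene0.png

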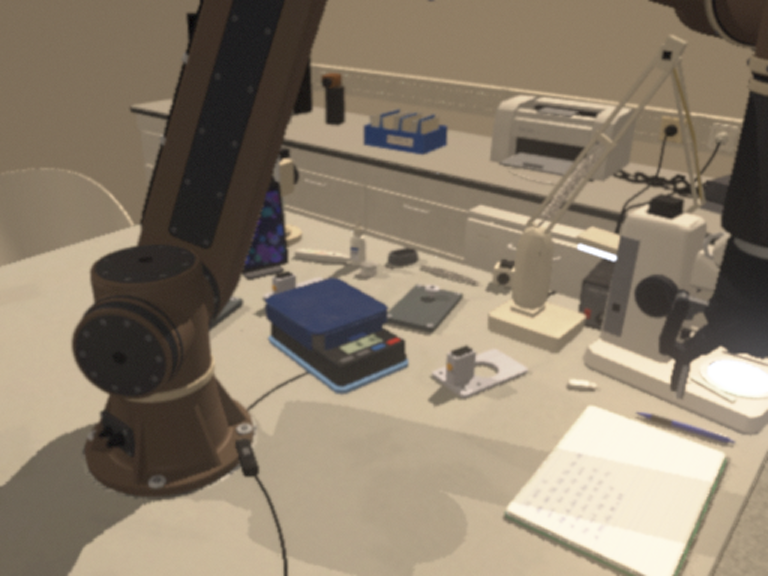

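The top view shows the keyhole holder at (286,265), the plain-hole holder at (517,275), the smaller mount at (404,210) with its stud at (400,185), and the larger lookalike mount at (240,400). I choose the holder at (286,265) and the mount at (404,210), and check both in a close crop.

```bash
cat > h.py <<'E'
import numpy as np, cv2
from bench import manip
from scipy.spatial.transform import Rotation as R
def cam(n):
    p=manip.camera_params(n); f=192/np.tan(np.radians(p["fovy"]/2))
    K=np.array([[f,0,p["cx"]],[0,f,p["cy"]],[0,0,1]])
    M=R.from_euler("xyz",p["rotation"],degrees=True).as_matrix()
    return K,np.array(p["distortion"]),M,np.array(p["eye"])
def w(n,uv,z):
    K,d,M,e=cam(n); q=cv2.undistortPoints(np.array(uv,float).reshape(-1,1,2),K,d)[:,0]
    r=np.c_[q,np.ones(len(q))]@M.T
    return e+r*((z-e[2])/r[:,2])[:,None]
def px(n,P):
    K,d,M,e=cam(n); c=(np.atleast_2d(P)-e)@M
    return cv2.projectPoints(c,np.zeros(3),np.zeros(3),K,d)[0][:,0]
def crop(im,x0,y0,wd,ht,s,fn):
    cv2.imwrite(fn,cv2.resize(np.ascontiguousarray(im[y0:y0+ht,x0:x0+wd]),None,fx=s,fy=s,interpolation=cv2.INTER_CUBIC))
E
python3 -c "
from h import *
im=cv2.imread('pics/top0raw.png');crop(im,165,100,132,112,6,'pics/c1.png')"
```

```text
(no output)
```

View pics/c1.png

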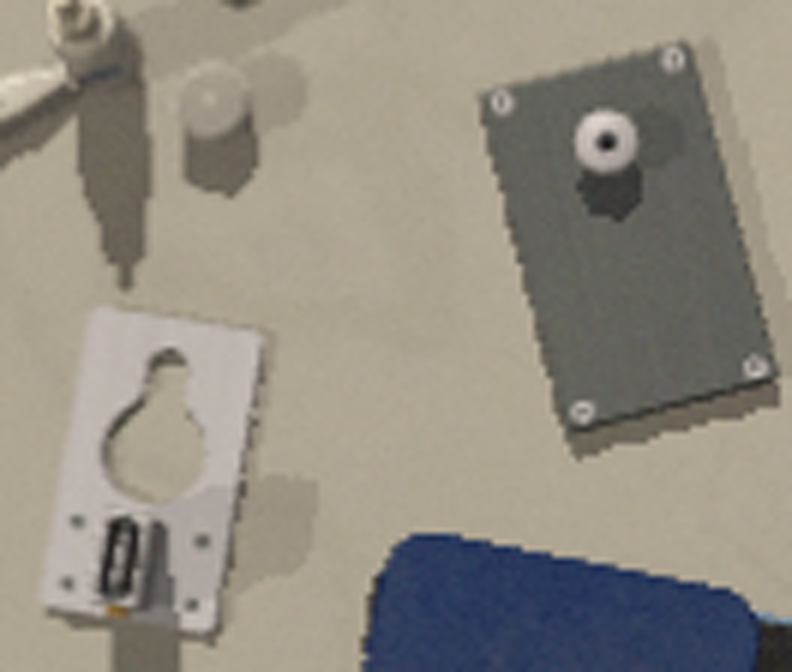

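The crop confirms the keyhole in the plate, with its slot end at (167,360) and block top at (121,558). The mount has its stud head at (606,141) and corners at about (480,92), (685,42), (778,375) and (570,432). Next I fit both poses.

```bash
cat > fit.py <<'E'
from h import *
from scipy.optimize import least_squares
def pose(model,uv,z0,x0):
    uv=np.array(uv,float)
    def pr(q):
        c,s=np.cos(q[2]),np.sin(q[2]);m=np.array(model)
        return px("top",np.c_[q[0]+c*m[:,0]-s*m[:,1],q[1]+s*m[:,0]+c*m[:,1],m[:,2]+z0])
    r=least_squares(lambda q:(pr(q)-uv).ravel(),x0)
    return np.r_[r.x[:2]*1e3,np.degrees(r.x[2])],(pr(r.x)-uv).round(2)
E
python3 - <<'E'
from fit import *
c=lambda l:np.array(l)/6.-.42+np.array([165,100])
H=[(.117,.042,.006),(.117,-.042,.006),(-.027,-.042,.006),(-.027,.042,.006),(0,0,.060)]
u=c([(95,307),(264,335),(214,632),(45,605),(121,556)])
print(w("top",u[:4],.006).round(4))
print(pose(H,u,0,[.45,.1,0]))
M=[(.042,.052,-.02),(.042,-.052,-.02),(-.126,-.052,-.02),(-.126,.052,-.02),(0,0,0)]
v=c([(480,92),(687,42),(778,377),(570,432),(606,141)])
print(w("top",v[:4],.012).round(4))
print(pose(M,v,.032,[.6,0,0]))
E
```

```text
[[0.5438 0.2206 0.006 ]
 [0.5291 0.1402 0.006 ]
 [0.389  0.165  0.006 ]
 [0.4028 0.245  0.006 ]]
(array([422.04496214, 200.63018856, -10.02336749]), array([[-0.36, -0.25],
       [ 0.45, -0.32],
       [ 0.38,  0.28],
       [-0.58,  0.01],
       [ 0.1 ,  0.25]]))
[[ 0.6428  0.0364  0.012 ]
 [ 0.6657 -0.0624  0.012 ]
 [ 0.5048 -0.1021  0.012 ]
 [ 0.4802 -0.0037  0.012 ]]
(array([614.27235442, -22.83055569,  13.80338843]), array([[-0.46,  0.07],
       [ 0.32, -0.6 ],
       [ 0.47,  0.17],
       [-0.48,  0.26],
       [ 0.15,  0.07]]))
```

```bash
cat >> h.py <<'E'
def go(x,y,z,yaw):
    s=manip.state();p=s["ee_pos"];M=R.from_euler("xyz",s["ee_rot"],degrees=True)
    d=M.inv().apply(np.array([x,y,z])-p)*100
    # turn about tool z (down) = -(world yaw change)
    t=-((yaw-s["ee_rot"][2]+180)%360-180)
    print("t",s["clock"].__round__(2),"pos",p.round(4),"rot",np.round(s["ee_rot"],2),"F",np.round(s["contact_force"],1),"T",np.round(s["wrist_torque"],2),"open",round(s["opening"],4))
    print("tool shift cm",d.round(2),"turn",round(t,2))
E
python3 -m creep '[[0,0,0,6.8,100],[0,0,0,6.8,100],[0,0,0,6.8,100],[0,0,0,6.8,100]]'
python3 -c "
from h import *
go(.44,-.2,.23,80)"
```

```text
clock: 0.5
ee_pos: [0.2001, -0.643, 0.2281]
ee_rot: [-179.8, -0.3, 79.2]
contact_force: [-0.2, 0.2, -0.7]
opening: 0.0855
t 0.5 pos [ 0.2001 -0.643   0.2281] rot [-179.82   -0.27   79.18] F [-0.2  0.2 -0.7] T [-0.03 -0.02 -0.03] open 0.0855
tool shift cm [ 4.802e+01  1.525e+01 -1.000e-02] turn -0.82
```

```bash

python3 -m creep '[[4,1.27,0,0,100],[4,1.27,0,0,100],[4,1.27,0,0,100],[4,1.27,0,0,100],[4,1.27,0,0,100],[4,1.27,0,0,100]]'
python3 -c "
from h import *
go(.44,-.2,.23,80)"
```

```text
clock: 1.1
ee_pos: [0.321, -0.4174, 0.224]
ee_rot: [-179.5, -0.5, 78.4]
contact_force: [1.5, 0.1, -0.5]
opening: 0.0851
t 1.1 pos [ 0.321  -0.4174  0.224 ] rot [-179.46   -0.52   78.43] F [ 1.5  0.1 -0.5] T [-0.03 -0.15 -0.07] open 0.0851
tool shift cm [23.69  7.29 -0.46] turn -1.57
```

```bash

python3 -m creep '[[4.9,1.3,-0.1,-0.4,100],[4.9,1.3,-0.1,-0.4,100],[4.9,1.1,-0.1,-0.4,100],[4.9,1.1,-0.1,-0.4,100],[4.9,0.5,-0.1,0,100],[4.9,0,0,0,100]]'
python3 -c "
from h import *
go(.422,.2006,.12,80)"
```

```text
clock: 1.7
ee_pos: [0.4256, -0.1376, 0.2302]
ee_rot: [-179.4, -0.6, 80.0]
contact_force: [0.9, -0.4, -0.6]
opening: 0.0855
t 1.7 pos [ 0.4256 -0.1376  0.2302] rot [-179.41   -0.58   79.98] F [ 0.9 -0.4 -0.6] T [-0.03 -0.22  0.05] open 0.0855
tool shift cm [33.13 -6.12 11.42] turn -0.02
```

```bash

python3 -m creep '[[4.9,-0.9,0,0,100],[4.9,-0.9,0,0,100],[4.9,-0.9,0,0,100],[4.9,-0.9,0.2,0,100],[4.9,-0.9,0.4,0,100],[4.9,-0.9,2,0,100],[3.6,-0.5,3.0,0,100]]'
python3 -c "
from h import *
go(.422,.2006,.09,80)
im=manip.snapshot('top')[:,:,::-1];crop(im,150,120,130,100,6,'pics/c2.png')"
```

```text
clock: 2.4
ee_pos: [0.4236, 0.2002, 0.1834]
ee_rot: [-179.8, -1.0, 80.2]
contact_force: [0.9, -0.3, 0.9]
opening: 0.0854
t 2.4 pos [0.4236 0.2002 0.1834] rot [-179.8    -1.05   80.17] F [ 0.9 -0.3  0.9] T [-0.06 -0.14  0.01] open 0.0854
tool shift cm [-0.16 -0.13  9.34] turn 0.17
```

```bash

python3 -m creep '[[-0.1,-0.1,4.5,0,100],[0,0,4.5,0,100],[0,0,3.5,0,100],[0,0,1.5,0.1,100]]'
python3 -c "
from h import *
go(.422,.2006,.019,80)"
```

```text
clock: 2.85
ee_pos: [0.4205, 0.2077, 0.034]
ee_rot: [-179.7, -1.0, 80.4]
contact_force: [-1.1, -0.4, 0.1]
opening: 0.0855
t 2.85 pos [0.4205 0.2077 0.034 ] rot [-179.67   -0.95   80.41] F [-1.1 -0.4  0.1] T [-0.09  0.01  0.01] open 0.0855
tool shift cm [-0.7   0.28  1.49] turn 0.41
```

```bash

python3 -m creep '[[-0.7,0.28,0.9,0.4,100],[0,0,0.5,0,100]]'
python3 -c "
from h import *
go(.422,.2006,.019,80)
im=manip.snapshot('scene')[:,:,::-1];crop(im,110,120,160,120,5,'pics/c3.png')"
```

```text
clock: 3.05
ee_pos: [0.4208, 0.1987, 0.0171]
ee_rot: [-179.5, -0.7, 80.0]
contact_force: [-0.3, 0.4, 0.2]
opening: 0.0853
t 3.05 pos [0.4208 0.1987 0.0171] rot [-179.5    -0.71   79.99] F [-0.3  0.4  0.2] T [-0.03  0.02  0.04] open 0.0853
tool shift cm [ 0.21  0.09 -0.19] turn -0.01
```

View pics/c3.png

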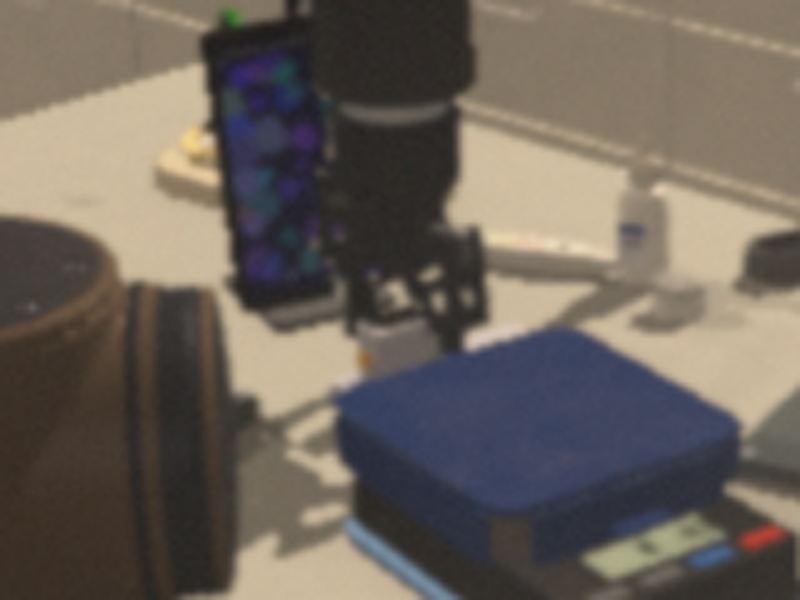

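The fingers straddle the block at (400,345), so I can close.

```bash

python3 -m creep '[[0.2,0.1,-0.15,0,0],[0,0,-0.05,0,0],[0,0,-0.05,0,0],[0,0,-0.05,0,0],[0,0,-0.05,0,0],[0,0,-0.05,0,0]]' 80
python3 -c "
from h import *
go(.422,.2006,.019,80)"
```

```text
clock: 3.7
ee_pos: [0.4242, 0.2024, 0.025]
ee_rot: [-179.7, -1.0, 80.0]
contact_force: [-0.5, 0.3, -3.8]
opening: 0.023
t 3.7 pos [0.4242 0.2024 0.025 ] rot [-179.72   -1.04   79.97] F [-0.5  0.3 -3.8] T [-0.09 -0.    0.02] open 0.023
tool shift cm [-0.23 -0.19  0.59] turn -0.03
```

```bash

python3 -m creep '[[0,0,-2,0,0],[0,0,-4,0,0],[0,0,-4.5,0,0],[0,0,-3.5,0,0]]'
python3 -c "
from h import *
go(.5628,-.0355,.15,103.8)"
```

```text
clock: 4.1
ee_pos: [0.4204, 0.1962, 0.1635]
ee_rot: [-179.2, -0.4, 79.9]
contact_force: [0.3, 0.4, -3.7]
opening: 0.0229
t 4.1 pos [0.4204 0.1962 0.1635] rot [-179.19   -0.37   79.88] F [ 0.3  0.4 -3.7] T [ 0.16 -0.27 -0.06] open 0.0229
tool shift cm [-20.32  18.1    0.97] turn -23.92
```

```bash

python3 -m creep '[[0,0,0,-8,0],[0,0,0,-8,0],[0,0,0,-7.9,0],[-4.3,1.4,0,0,0],[-4.3,1.4,0,0,0],[-4.3,1.4,0,0,0],[-4.3,1.4,0,0,0],[-4.3,1.4,0,0,0]]'
python3 -c "
from h import *
go(.5628,-.0355,.15,103.8)"
```

```text
clock: 4.9
ee_pos: [0.5451, 0.0073, 0.1652]
ee_rot: [-180.0, -1.2, 105.5]
contact_force: [1.7, 0.8, -3.2]
opening: 0.023
t 4.9 pos [0.5451 0.0073 0.1652] rot [-179.96   -1.21  105.48] F [ 1.7  0.8 -3.2] T [ 0.09 -0.23 -0.  ] open 0.023
tool shift cm [-4.63  0.56  1.43] turn 1.68
```

```bash

python3 -m creep '[[-4.3,0.6,1,0.8,0],[-0.3,0,3,0.8,0],[0,0,3,0,0],[0,0,1,0,0]]'
python3 -c "
from h import *
go(.5628,-.0355,.08,103.8)
im=manip.snapshot('top')[:,:,::-1];cv2.imwrite('pics/t4raw.png',im);crop(im,220,90,90,100,6,'pics/c4.png')"
```

```text
clock: 5.3
ee_pos: [0.5656, -0.0418, 0.0815]
ee_rot: [-180.0, -1.2, 103.3]
contact_force: [-0.6, 0.9, -4.1]
opening: 0.023
t 5.3 pos [ 0.5656 -0.0418  0.0815] rot [-179.99   -1.19  103.35] F [-0.6  0.9 -4.1] T [-0.09  0.19 -0.01] open 0.023
tool shift cm [ 0.67 -0.13  0.16] turn -0.45
```

View pics/c4.png

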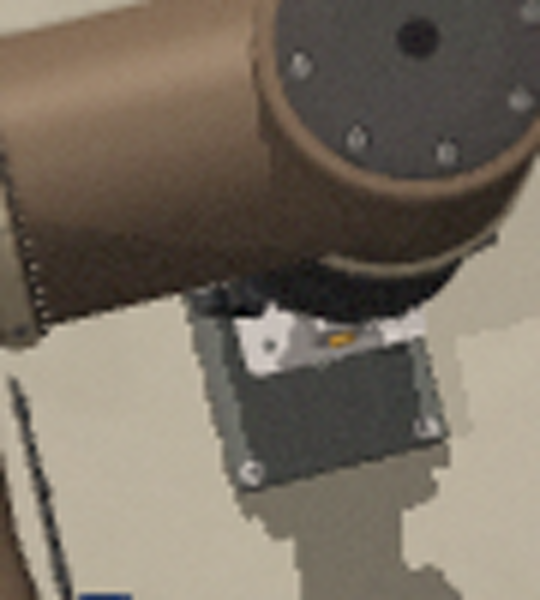

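```bash

python3 -c "
from fit import *
from h import *
im=manip.snapshot('scene')[:,:,::-1];cv2.imwrite('pics/s4raw.png',im);crop(im,235,140,110,85,7,'pics/c5.png')
c=np.array([(255,376),(423,338)])/6.-.42+np.array([220,90])
for z in(.06,.066,.072):
    a,b=w('top',c,z); d=a-b; m=(a+b)/2; yaw=np.degrees(np.arctan2(-d[0],d[1])); g=m[:2]+.027*np.array([np.cos(np.radians(yaw)),np.sin(np.radians(yaw))])
    print(z,np.hypot(*d[:2]),yaw,g)
"
```

```text
0.06 0.07843635061474637 12.058525353662276 [ 0.56321885 -0.04341941]
0.066 0.07806790764402877 12.058525353662347 [ 0.5623881  -0.04311837]
0.072 0.07769946467331111 12.058525353662342 [ 0.56155735 -0.04281733]
```

View pics/c5.png

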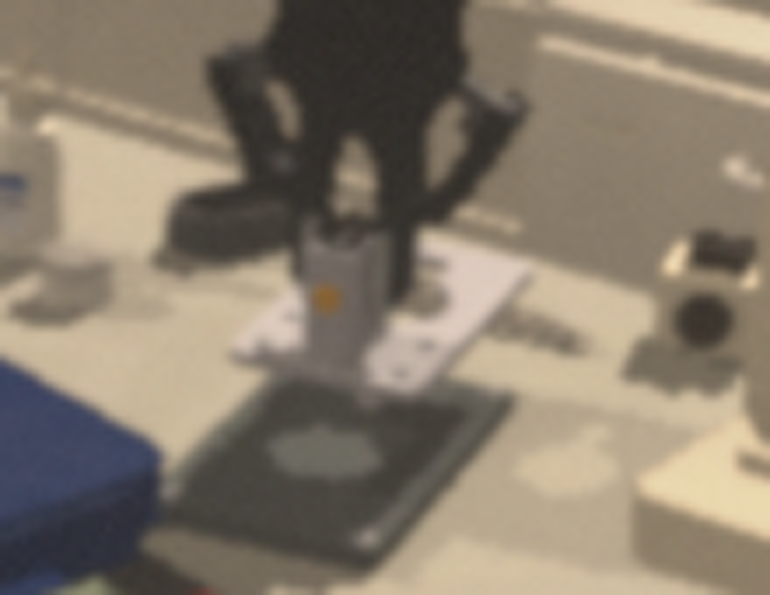

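```bash

python3 -m creep '[[0.7,-0.1,0,-0.5,0],[0,0,1.5,0,0],[0,0,0.5,0,0]]'
python3 -c "
from h import *
go(.5648,-.035,.045,103.8)"
```

```text
clock: 5.7
ee_pos: [0.566, -0.0313, 0.0675]
ee_rot: [179.6, -1.1, 104.2]
contact_force: [-0.6, 0.6, -2.3]
opening: 0.0229
t 5.7 pos [ 0.566  -0.0313  0.0675] rot [179.56  -1.13 104.2 ] F [-0.6  0.6 -2.3] T [-0.09  0.1   0.02] open 0.0229
tool shift cm [-0.37 -0.22  2.24] turn 0.4
```

```bash

python3 -m creep '[[-0.4,-0.2,0.8,0.3,0],[0,0,0.8,0,0],[0,0,0.3,0,0]]'
python3 -c "
from h import *
go(.5648,-.035,.035,103.8)
im=manip.snapshot('scene')[:,:,::-1];crop(im,235,150,110,85,7,'pics/c6.png')"
```

```text
clock: 6.0
ee_pos: [0.5666, -0.0338, 0.0503]
ee_rot: [179.3, -1.1, 104.1]
contact_force: [0.0, -0.5, -3.2]
opening: 0.0228
t 6.0 pos [ 0.5666 -0.0338  0.0503] rot [179.29  -1.12 104.06] F [ 0.  -0.5 -3.2] T [-0.12  0.09  0.01] open 0.0228
tool shift cm [-0.1  -0.23  1.53] turn 0.26
```

View pics/c6.png

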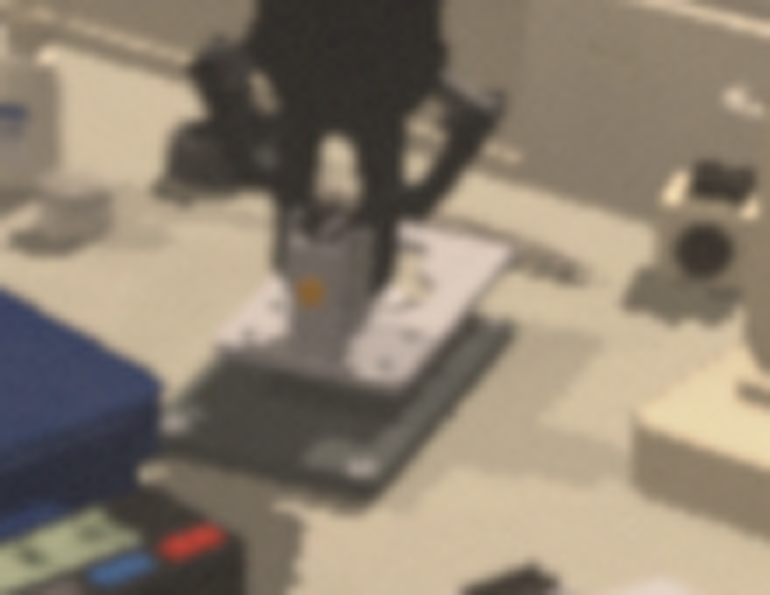

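The stud's head shows bright inside the hole at (412,272), so I continue down gently.

```bash

python3 -m creep '[[-0.1,-0.25,0.5,0.2,0],[0,0,0.5,0,0]]'
python3 -c "
from h import *
go(.5648,-.035,.035,103.8)"
python3 -m creep '[[0,0,0.3,0,0],[0,0,0.2,0,0]]'
python3 -c "
from h import *
go(.5648,-.035,.032,103.8)"
```

```text
clock: 6.25
ee_pos: [0.5648, -0.0353, 0.0402]
ee_rot: [179.2, -1.1, 103.8]
contact_force: [-0.4, -0.2, -3.2]
opening: 0.0227
t 6.25 pos [ 0.5648 -0.0353  0.0402] rot [179.24  -1.11 103.84] F [-0.4 -0.2 -3.2] T [-0.1   0.1  -0.01] open 0.0227
tool shift cm [ 0.02 -0.    0.52] turn 0.04
clock: 6.45
ee_pos: [0.5654, -0.0351, 0.0359]
ee_rot: [179.2, -1.1, 103.9]
contact_force: [-2.4, 7.1, 19.1]
opening: 0.023
t 6.45 pos [ 0.5654 -0.0351  0.0359] rot [179.21  -1.08 103.87] F [-2.4  7.1 19.1] T [ 1.74  1.12 -0.11] open 0.023
tool shift cm [ 0.01 -0.06  0.39] turn 0.07
```

```bash

python3 -m creep '[[0,0,-0.15,0,0],[0,-0.8,-0.05,0,0],[0,-0.8,-0.05,0,0],[0,0,0,0,0]]'
python3 -c "
from h import *
go(.5259,-.0445,.036,103.8)"
```

```text
clock: 6.85
ee_pos: [0.5483, -0.0393, 0.038]
ee_rot: [179.2, -1.1, 103.9]
contact_force: [-0.8, -0.2, -3.1]
opening: 0.0229
t 6.85 pos [ 0.5483 -0.0393  0.038 ] rot [179.23  -1.09 103.86] F [-0.8 -0.2 -3.1] T [-0.07  0.07 -0.07] open 0.0229
tool shift cm [ 0.03 -2.3   0.17] turn 0.06
```

```bash

python3 -m creep '[[0,-0.7,0.05,0,0],[0,-0.5,0.05,0,0],[0,0,0,0,0]]'
python3 -c "
from h import *
go(.5259,-.0445,.036,103.8)"
python3 -m creep '[[0,-0.5,0,0,0],[0,-0.2,0,0,0]]'
python3 -c "
from h import *
go(.5259,-.0445,.036,103.8)
im=manip.snapshot('top')[:,:,::-1];cv2.imwrite('pics/t7raw.png',im);crop(im,220,90,90,100,6,'pics/c7.png')"
```

```text
clock: 7.15
ee_pos: [0.535, -0.0427, 0.0366]
ee_rot: [179.3, -1.1, 103.8]
contact_force: [0.3, -0.5, -3.6]
opening: 0.0229
t 7.15 pos [ 0.535  -0.0427  0.0366] rot [179.25  -1.09 103.84] F [ 0.3 -0.5 -3.6] T [-0.11 -0.01 -0.04] open 0.0229
tool shift cm [ 0.04 -0.93  0.05] turn 0.04
clock: 7.35
ee_pos: [0.5279, -0.0445, 0.0364]
ee_rot: [179.2, -1.1, 103.8]
contact_force: [0.2, -0.1, -2.6]
opening: 0.0228
t 7.35 pos [ 0.5279 -0.0445  0.0364] rot [179.24  -1.09 103.84] F [ 0.2 -0.1 -2.6] T [-0.07  0.04 -0.04] open 0.0228
tool shift cm [ 0.05 -0.2   0.04] turn 0.04
```

View pics/c7.png

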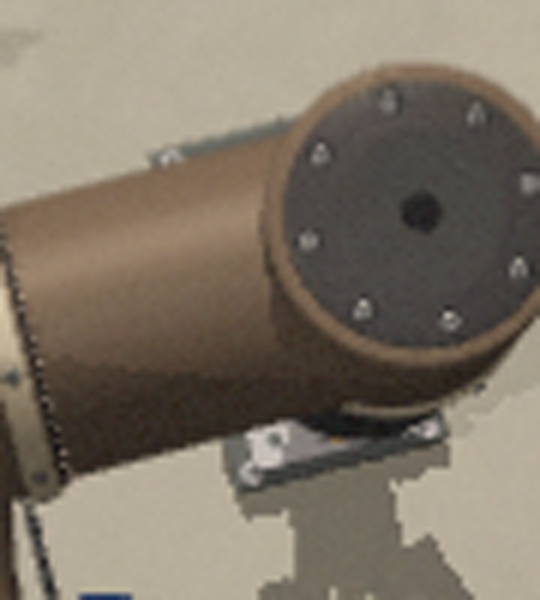

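```bash

python3 -m creep '[[0.05,-0.2,-0.03,0,0],[0,-0.2,-0.02,0,0]]'
python3 -m creep '[[0,-0.15,-0.02,0,0],[0,-0.1,0,0,0]]'
python3 -c "
from h import *
go(.5259,-.0445,.036,103.8)"
```

```text
clock: 7.6
ee_pos: [0.5241, -0.0449, 0.0371]
ee_rot: [179.2, -1.1, 103.9]
contact_force: [-0.8, -0.5, -2.1]
opening: 0.0231
clock: 7.8
ee_pos: [0.523, -0.0451, 0.0376]
ee_rot: [179.0, -1.1, 103.9]
contact_force: [3.1, 0.5, -5.6]
opening: 0.0226
t 7.8 pos [ 0.523  -0.0451  0.0376] rot [179.04  -1.08 103.88] F [ 3.1  0.5 -5.6] T [ 0.26 -1.22 -0.06] open 0.0226
tool shift cm [-0.02  0.29  0.17] turn 0.08
```

Contact at the slot end came at x=0.523, about 4 mm past concentric as geometry predicts. I back off slightly, lower and release.

```bash

python3 -m creep '[[0,0.25,0.1,0,0],[0,0,0.15,0,0],[0,0,0.05,0,0]]'
python3 -c "
from h import *
go(.5259,-.0445,.036,103.8)"
```

```text
clock: 8.1
ee_pos: [0.526, -0.0442, 0.036]
ee_rot: [179.0, -1.0, 103.9]
contact_force: [-4.1, 0.7, 7.4]
opening: 0.023
t 8.1 pos [ 0.526  -0.0442  0.036 ] rot [179.02  -1.05 103.93] F [-4.1  0.7  7.4] T [ 0.08  1.73 -0.15] open 0.023
tool shift cm [-0.02 -0.02  0.  ] turn 0.13
```

```bash

python3 -m creep '[[0,0,-0.05,0,60],[0,0,-0.05,0,100],[0,0,-0.05,0,100],[0,0,-0.05,0,100],[0,0,-0.05,0,100]]'
python3 -c "
from h import *
go(.5259,-.0445,.036,103.8)"
python3 -m creep '[[0,0,-2,0,100],[0,0,-4,0,100],[0,0,-4.5,0,100],[0,0,-4.5,0,100],[0,-4,0,0,100],[4.5,-1,0,0,100],[4.9,0,0,0,100],[4.9,0,0,0,100],[4.9,0,0,0,100]]'
python3 -c "
from h import *
go(.5259,-.0445,.036,103.8)
im=manip.snapshot('top')[:,:,::-1];cv2.imwrite('pics/t8raw.png',im);crop(im,220,90,90,100,6,'pics/c8.png')"
```

```text
clock: 8.6
ee_pos: [0.5268, -0.0444, 0.0392]
ee_rot: [179.0, -1.0, 104.0]
contact_force: [-0.5, 0.1, 0.0]
opening: 0.0857
t 8.6 pos [ 0.5268 -0.0444  0.0392] rot [178.97  -1.02 103.95] F [-0.5  0.1  0. ] T [-0.04  0.05  0.03] open 0.0857
tool shift cm [ 0.   -0.09  0.32] turn 0.15
clock: 9.5
ee_pos: [0.4289, 0.1255, 0.1989]
ee_rot: [178.9, -1.0, 103.3]
contact_force: [1.1, 0.9, 0.6]
opening: 0.0852
t 9.5 pos [0.4289 0.1255 0.1989] rot [178.9   -1.04 103.25] F [1.1 0.9 0.6] T [ 0.04 -0.14 -0.09] open 0.0852
tool shift cm [-19.07   5.24  16.05] turn -0.55
```

View pics/c8.png

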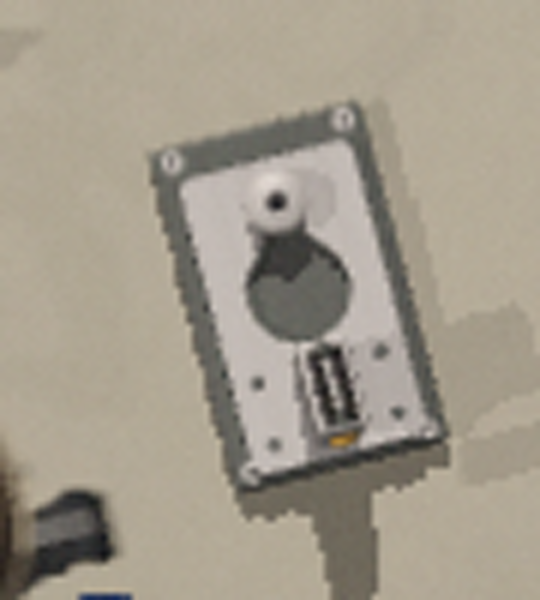

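The plate is down, with the stud at the slot's end (275,201). I check the fit numerically.

```bash
python3 - <<'E'
from fit import *
c=lambda l:np.array(l)/6.-.42+np.array([220,90])
H=[(.117,.042,.006),(.117,-.042,.006),(0,0,.060),(.053,0,.006)]
p,r=pose(H,c([(180,182),(350,139),(331,388),(299,290)]),.012,[.52,-.04,.2])
a=np.radians(p[2]);s=w("top",c([(276,201)]),.032)[0,:2]*1e3
print(p,r);e=s-(p[:2]+93*np.array([np.cos(a),np.sin(a)]))
print("stud-slot_end in plate axes",e@[np.cos(a),np.sin(a)],e@[-np.sin(a),np.cos(a)])
a=w("top",c([(153,155),(358,102)]),.012)
d=a[0]-a[1];print("mount far edge yaw",np.degrees(np.arctan2(-d[0],d[1])))
a=w("top",c([(180,182),(350,139)]),.018);d=a[0]-a[1];print("plate far edge yaw",np.degrees(np.arctan2(-d[0],d[1])))
E
```

```text
[522.40633247 -44.69839535  13.16004367] [[-0.19  0.06]
 [ 0.23  0.22]
 [ 0.05 -0.47]
 [-0.09  0.21]]
stud-slot_end in plate axes 1.7284291753267393 0.7362079864280757
mount far edge yaw 13.993319245067932
plate far edge yaw 13.663131169443291
```

```bash
python3 -c "
from bench import manip
print(manip.job_done())"
```

```text
the job is handed in; nothing more can be done
None
```

I mounted the keyhole holder on the smaller mount and handed the job in at about 9.6 s, with the gripper released and clear of everything. I lowered the large hole over the stud until the plate touched the mount. I then slid the plate until the slot's end met the stud's neck at 3 N, backed off about 3 mm, set it down and let go.

- **Slot position:** the last top picture shows the stud's head over the slot end. The slot end's centre measured 1.7 mm from the stud along the slot and 0.7 mm across it.
- **Squareness:** the plate's far edge is within about 0.3° of the mount's far edge. A fit to the whole plate gave 13.2° against 14.0° for the mount's edge, a difference of about 0.8°.
- **Flatness:** I judged this only from the top view, where the plate fit left errors under half a pixel. I did not check it from the side.
- **Tool tilt:** the tool drifted about 1° out of vertical during the moves, so one side of the plate touched the mount first. The highest contact force I read was about 20 N.
- **Plain-hole holder:** I never touched it, but I took no final picture of it.

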